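# Load a strip mould into the UV curing tunnel

## Robot

A 6-joint arm with a two-finger parallel gripper is mounted at the origin on a cart in front of the work surface, level with it; the furniture and walls round the work are solid. World frame = base frame: x ahead of the robot, y to its left, z up, the work surface at z = 0. Lengths are in m, angles in rad, forces in N, time in s.
With the tool pointing down it reaches from about 0.4 to 0.925 m from the base axis. Payload 12.5 kg.
Tool frame: the origin (TCP) lies midway between the tips of the shut fingers; the grasp point (between the pads) lies 19 mm behind it; z points along the fingers, y is the line along which they close (so a half turn about z gives the same grasp; the last joint's range is limited). The gripper opens to 95 mm and grips with 3 to 60 N. Pads are 20 mm wide; open, the fingers measure 119 mm over their backs; the gripper's body (75 mm by 180 mm) begins 59 mm behind the grasp point.
Start: joints at [-1.408, 0.491, 1.559, -0, 1.092, -0.106], TCP at [0.166, -0.603, 0.215] pointing down, gripper open.
Joint ranges: [-3.1, 3.1], [-0.84, 2.19], [0.05, 2.79], [-1.13, 4.28], [0.06, 2.93], [-2.69, 2.69]. Speed limits (rad/s): [2.22, 2.22, 2.79, 3.14, 3.14, 3.14].

## Interface

Orientations are given as a unit quaternion [w, x, y, z].
In Python, from bench import * gives the robot as it stands.
- The arm moves only by the tool servo_tool, never from a script. Its argument "targets" is a list of rows, each a list of 3 entries, a list of its own where there are three numbers: the shift along the tool's x, y, z in m, then the turn, a rotation vector about the tool's x, y, z in rad, then the closure, from 0 (fully open) to 1 (shut). A call has 1 to 12 rows; each row is the pose to reach, as a shift and turn from the pose commanded when the call began, along the tool's axes at that moment; what a row does not reach only later rows make up. A row lasts 1/10 s, in which the tool goes at most 50 mm and 8.59 degrees, less where a joint would pass 70% of its speed; a pose out of reach is approached as far as the arm can. A call with a gripper value outside its range is refused whole. The fingers move at their own pace and stop on an object; "newtons" is the grip in N (left out, the last holds). Time passes only in rows, so rows that repeat a pose let the fingers close. It gives the time, the measured TCP pose, the force, the opening and the grip force at its end, in the units of the state.
- read_state(): the state, without advancing time (a new reading comes with each control period).
- get_image(name): name is "side" or "top" or "wrist"; returns the picture (480x640x3 uint8, red, green, blue); there is no depth.
- camera_model(name): a dict with "camera_matrix" (3x3 intrinsics, pixels), "position" and "attitude" of the camera in the world. Camera axes: x right, y down, z forward; pixel columns grow to the right and rows downward; lengths in m; the calibration is good to about 2 mm. A picture is of the moment at which its call begins: read the wrist's pose just before it. camera_model takes no time and is no camera call; for the wrist camera it gives the pose at the moment of the call.
- sign_off(): hands the job in; it is judged then, once.
Trained networks look in the newest picture that a camera, given by its name, has taken for a name from the list of things; names that differ only in an ending like _2 or _b are one class to them, and where a whole thing is asked for, a point or a joint stands for the part that bears it (a point fixed in the world has none). Each returns a list of dicts, best first, with "score" (0 to 1); they miss things now and then, are a little off and sometimes report something else, mostly with a low value. They report only what shows in the picture. A call takes as long as a camera call. They do not tell look-alikes from the thing itself.
- recognise(camera, query): "at" ([x, y, z] in m, in world coordinates, good to about 4 mm: the middle of the surface that is visible of it).
The state is a dict: "time_s": time; "joint_pos": joint angles; "qvel": joint speeds; "tau": joint torques, N m; "position": TCP position; "tcp_rot": TCP orientation; "wrist_force": force on the tool from outside, world axes, zero at the start; "torque": the same for the moment, N m; "finger_gap": finger opening in m; "grip_force": force on a finger pad.
Only numpy, scipy, OpenCV 4.12 (cv2) and the standard library are available. Lean on these libraries where they do the work, as an engineer would, in place of code of your own. Each camera call takes 0.05 s, during which the arm holds its last target. There are 200 camera calls.

## Task

Lay the filled blue strip mould on the feed tray of the UV curing tunnel, keeping it level, then take the birch mixing stick and use it to push the mould in through the sprung amber flap until you feel it come up against the hidden back stop. Bed it there for a moment with about 5 N so that the lamp switch is made, never more than 12 N or the soft strip is squeezed out of shape. Then draw the stick out so the flap shuts behind the mould and lay the stick down on the table; leave the empty mould and the two vials as they are.

Things in the scene. Friction and masses are not known exactly. Their poses are not given: they have to be found in the camera images.
- curer: White UV curing tunnel with a flat feed tray, fixed to the table. x axis: feed direction, from the tray into the tunnel; z up. Origin at table level in mid lane, straight under the shut flap. Roofed tunnel x = 0 to 212 mm, 78 mm wide and 61 mm high outside, 34 mm high inside; a black thumbscrew stands 8 mm above the roof near the far end. The lane floor is 18 mm above the table.
- tray_mid (a point): Middle of the aluminium feed tray, on its floor (18 mm above the table); axes as the tunnel's. The tray lies open from 77 mm behind this point to the flap 92 mm ahead, floor level with the tunnel's. Lips 3 mm high flank it, 51 mm apart; over the last 32 mm before the flap, cheeks 15 mm high narrow the lane to 46 mm.
- flap_foot (a point): On the lane floor under the shut flap, axes as the tunnel's. Inside the tunnel is a back stop, clamped by hand at another depth each time and hidden from view, so it must be felt for: a strip fully home on it has its near end somewhere from 32 to 52 mm beyond this point. Its face is a firm rubber buffer that gives 1 mm for every 3 N, 4 mm at most.
- flap (a joint): Amber flap over the tunnel mouth, 43 mm wide, hinged along its top edge 30 mm above the lane floor, bottom edge 2 mm above it. 0 = shut (hangs upright), positive rad = swung into the tunnel; opens inward only. A weak spring shuts it (0.018 N m shut, 0.032 at 0.9 rad): its white roller lip presses on what passes under it, which takes 1 to 3 N of push. The strip's near end must be 25 mm or more beyond it before it can shut.
- lamp_switch (a joint): Red button in the face of the back stop. 0 = out, 0.003 m = pressed flush with that face. The strip's leading end presses it (under 0.2 N) over its last 3 mm before it meets the buffer; it stays pressed by the strip's own weight and friction. The lamp needs more than 0.002.
- blue_mould_mid (a point): The filled strip mould to be cured: white soft silicone bar with blue glitter X and O shapes in its top, 42 mm wide (own x) by 136 mm long (own y) by 12 mm high, about 0.09 kg. This point is its centre, 6 mm above its underside; own z is up. It slides on the lane; a push of more than 12 N on its end squeezes it out of shape.
- stick_mid (a point): Birch mixing stick lying flat on the table, 18 mm wide (own x), 150 mm long (own y), 9 mm thick, both ends alike, 15 g. This point is its centre, 4.5 mm above its underside. It serves as the push rod.
- empty_mould: A like strip mould, all white and empty, 42 x 136 x 12 mm, to be left alone. Origin at the centre of its underside; long axis y.
- rose_vial: Small clear screw vial of pale rose glitter with a white cap, 27 mm wide, 45 mm high, standing beside the feed tray on the side away from the robot; to be left alone. Origin at the centre of its underside.
- magenta_vial: Small clear screw vial of magenta glitter with a white cap, 27 mm wide, 45 mm high, standing beside the feed tray on the side away from the robot; to be left alone. Origin at the centre of its underside.
Mind the look-alikes: they are no part of the job. What is shaped like the part that bears stick_mid but yellow is not meant.

How it is judged:
By the outcome, as a careful person would: the job done as asked, in the order asked, and still so for the second after the job is handed in, with the robot touching nothing.
It also fails if it takes over 70 s, if anything falls off the work surface, if the arm or the gripper's body presses on something with over 40 N, if the wrist force passes 120 N, or if a joint passes its speed limit or range.

## Working session

There is one attempt and no reset: what is moved stays moved. The work goes in short steps, Python scripts to look and compute and a tool call to move; the robot and the scene stay as the last step left them, time stands still between calls to the robot, and variables do not carry over. Pictures are saved under pics/ and viewed, at most 10 in all, crops included, and the job is handed in when it is done.

Besides the shell and the picture viewer there is one more tool, called after "Emit:" as name([rows], argument=value, ...), one row to a line, values as JSON. servo_tool: Moves the arm, as the interface text tells. Its arguments: {"type":"object","properties":{"targets":{"type":"array","items":{"type":"array"}},"newtons":{"type":"number"}},"required":["targets"]}

```bash
mkdir -p pics; ls
python3 - <<'E'
from bench import *
import cv2,numpy as np
for c in ("top","side"):
    im=get_image(c); cv2.imwrite(f"pics/{c}0.png",im[...,::-1])
    m=camera_model(c); print(c,np.round(m["camera_matrix"],1).tolist(),m["position"],m["attitude"])
    for q in ("curer","blue_mould_mid","stick_mid","empty_mould","rose_vial","magenta_vial","flap"):
        print(q,[(np.round(d["at"],3).tolist(),round(d["score"],2)) for d in recognise(c,q)[:4]])
print(read_state())
E
```

```text
pics
top [[526.2, 0.0, 327.7], [0.0, 526.2, 246.0], [0.0, 0.0, 1.0]] [ 0.3861321  -0.29072275  1.3920603 ] [ 0.05555263 -0.69814126  0.71197338 -0.05105476]
curer [([0.554, 0.052, 0.058], 0.8), ([0.503, -0.376, 0.01], 0.68)]
blue_mould_mid [([0.418, 0.04, 0.01], 0.71)]
stick_mid [([0.427, -0.745, 0.006], 0.74), ([0.503, -0.373, 0.008], 0.58)]
empty_mould [([0.424, -0.191, 0.01], 0.75)]
rose_vial [([0.679, -0.073, 0.04], 0.69)]
magenta_vial []
flap []
side [[492.6, 0.0, 325.8], [0.0, 492.6, 239.6], [0.0, 0.0, 1.0]] [-0.07014637  0.76893346  0.51655326] [ 0.15394829 -0.22237407  0.78666964 -0.554978  ]
curer [([0.522, 0.134, 0.048], 0.83)]
blue_mould_mid [([0.521, 0.136, 0.05], 0.28)]
stick_mid [([0.52, 0.138, 0.048], 0.58), ([0.498, -0.359, 0.01], 0.5)]
empty_mould [([0.42, -0.184, 0.011], 0.89)]
rose_vial [([0.678, -0.069, 0.019], 0.46)]
magenta_vial [([0.682, -0.118, 0.023], 0.63)]
flap [([0.52, 0.138, 0.047], 0.68)]
{'time_s': 0.8, 'joint_pos': array([-1.40763333e+00,  4.90853726e-01,  1.55892972e+00, -1.57596698e-05,
        1.09170475e+00, -1.05604692e-01]), 'qvel': array([-0.00075688, -0.001189  , -0.00046335, -0.00047734, -0.00056006,
        0.00084304]), 'tau': array([-1.79832718e-03, -6.12431574e+01, -2.58426297e+01,  6.93079457e-02,
        4.46075946e-02,  1.02164698e-06]), 'position': array([ 0.16598015, -0.6025577 ,  0.21467945]), 'tcp_rot': array([ 5.24130427e-05,  9.90983584e-01,  1.33983336e-01, -5.48694324e-06]), 'wrist_force': array([-0.61665436,  0.12850094,  0.11029033]), 'torque': array([ 0.02645991, -0.01138556, -0.03612943]), 'grip_force': 0.0, 'finger_gap': 0.09516294138435491}
```

View pics/top0.png

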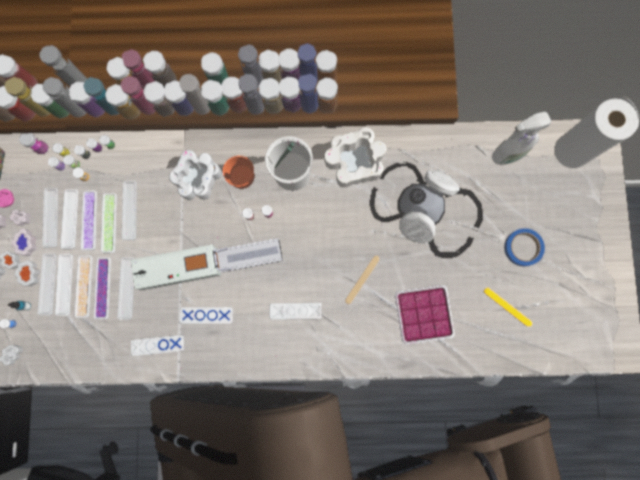

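View pics/side0.png

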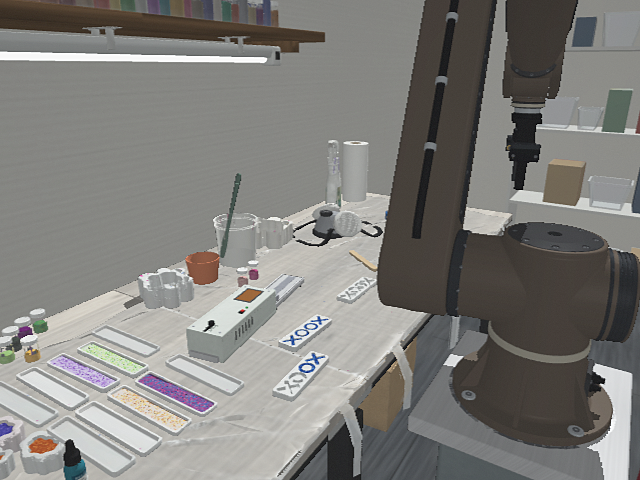

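Top view: the tunnel is at px (175,267) and the tray at (250,255), feeding toward +y (left). There are three mould candidates: (206,315) all blue XOOX, (158,345) only half blue, and (296,311) white and empty. The birch stick is at (363,279) and the yellow look-alike at (508,307). The fully blue mould at (206,315) and the birch stick fit the description, so I'll confirm both in a crop.

```bash
cat > h.py <<'E'
from bench import *
import cv2,numpy as np
from scipy.spatial.transform import Rotation as R
def rot(q): return R.from_quat([q[1],q[2],q[3],q[0]])
def ray(m,uv,z):
    K=np.array(m["camera_matrix"]); d=rot(m["attitude"]).apply(np.linalg.inv(K)@[uv[0],uv[1],1.]); p=np.array(m["position"])
    return p+d*(z-p[2])/d[2]
def proj(m,P):
    c=rot(m["attitude"]).inv().apply(np.atleast_2d(P)-np.array(m["position"])); c=c@np.array(m["camera_matrix"]).T
    return c[:,:2]/c[:,2:]
E
python3 - <<'E'
from h import *
im=cv2.imread("pics/top0.png")
c=im[225:365,120:390]; cv2.imwrite("pics/crop.png",cv2.resize(c,None,fx=2.9,fy=2.9,interpolation=cv2.INTER_CUBIC))
E
```

```text
(no output)
```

View pics/crop.png

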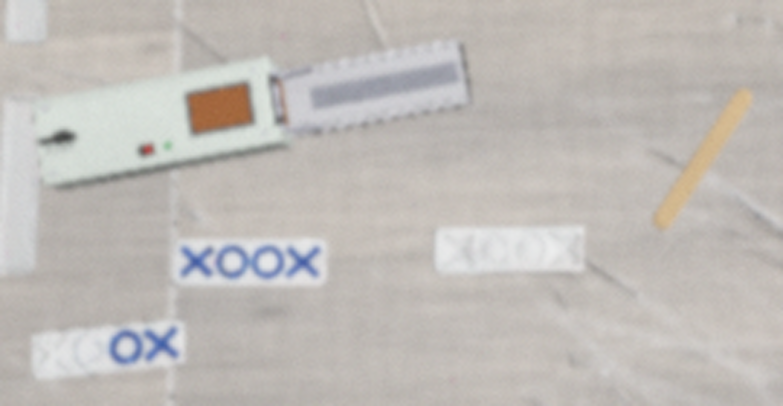

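The crop confirms it: the fully blue XOOX mould is at crop (250,263), the half-filled one at (108,350), the empty one at (510,250), and the birch stick runs (745,92) to (660,228). Next I compute the poses.

Run:
```python
from h import *
m=camera_model("top"); f=lambda x,y,z: ray(m,(120+x/2.9,225+y/2.9),z)
deg=lambda d:np.degrees(np.arctan2(d[1],d[0]))
mc=[f(*p,.012) for p in [(175,240),(324,238),(327,284),(179,287)]]
print("mould",np.mean(mc,0).round(4),[np.linalg.norm(mc[i]-mc[i-1]).round(4) for i in range(4)],deg(mc[0]-mc[1]),deg(mc[3]-mc[2]))
a,b=f(752,88,.009),f(654,230,.009); print("stick",a,b,((a+b)/2).round(4),np.linalg.norm(a-b),deg(a-b))
r=[f(*p,.061) for p in [(36,106),(272,57),(292,145),(52,187)]]
print("roof",np.round(r,4).tolist(),[np.linalg.norm(r[i]-r[i-1]).round(4) for i in range(4)],deg(r[0]-r[1]),deg(r[3]-r[2]))
t=[f(*p,.02) for p in [(462,42),(468,102)]]; print("tray end",np.round(t,4).tolist())
# HSV stick refine
im=cv2.imread("pics/top0.png"); h=cv2.cvtColor(im,cv2.COLOR_BGR2HSV); k=(cv2.inRange(h,(12,70,140),(22,255,255)))[250:310,340:385]
p=cv2.findNonZero(k); rr=cv2.minAreaRect(p); bx=cv2.boxPoints(rr)+[340,250]; print(rr,[ray(m,q,.009).round(4).tolist() for q in bx])
s=read_state(); print(rot(s["tcp_rot"]).as_matrix().round(3).tolist())
w=camera_model("wrist"); print(w); T=rot(s["tcp_rot"]); print("cam in tcp",T.inv().apply(np.array(w["position"])-s["position"]))
```

```text
mould [0.4196 0.0349 0.012 ] [np.float64(0.0422), np.float64(0.1344), np.float64(0.0412), np.float64(0.1328)] 89.65754595572285 90.055313224338
stick [ 0.5687837  -0.42023685  0.009     ] [ 0.44149567 -0.32762375  0.009     ] [ 0.5051 -0.3739  0.009 ] 0.15741483048269217 -36.03914065378956
roof [[0.5586, 0.2154, 0.061], [0.5981, 0.0077, 0.061], [0.5196, -0.0109, 0.061], [0.487, 0.1987, 0.061]] [np.float64(0.0735), np.float64(0.2114), np.float64(0.0806), np.float64(0.2121)] 100.76755874557546 98.86103190823856
tray end [[0.6149, -0.1564, 0.02], [0.5597, -0.1616, 0.02]]
((21.88460922241211, 29.423076629638672), (4.714951515197754, 54.083274841308594), 33.690067291259766) [[0.4511, -0.3263, 0.009], [0.5683, -0.4086, 0.009], [0.5611, -0.4187, 0.009], [0.4441, -0.3364, 0.009]]
[[0.964, 0.266, 0.0], [0.266, -0.964, -0.0], [-0.0, 0.0, -1.0]]
{'camera_matrix': array([[344.62522372,   0.        , 322.53052476],
       [  0.        , 344.62522372, 234.8986037 ],
       [  0.        ,   0.        ,   1.        ]]), 'position': array([ 0.23896387, -0.5828031 ,  0.38604183]), 'attitude': array([ 0.10715785,  0.78840293, -0.60024494, -0.08151085])}
cam in tcp [ 0.07560495  0.00035307 -0.17136423]
```

```bash
cat >> h.py <<'E'
def go(P,yaw):
    "shift and turn in tool axes, to TCP P with tool x at yaw (deg), pointing down"
    s=read_state(); T=rot(s["tcp_rot"]); y=np.radians(yaw)
    G=R.from_matrix(np.array([[np.cos(y),np.sin(y),0],[np.sin(y),-np.cos(y),0],[0,0,-1]]))
    print("shift",T.inv().apply(np.array(P)-s["position"]).round(4).tolist(),"turn",(T.inv()*G).as_rotvec().round(4).tolist())
E
python3 - <<'E'
from h import *
go([.48,-.28,.2],60); go([.4196,.035,.12],90)
w=camera_model("wrist"); print(rot(w["attitude"]).apply([0,0,1]))
E
```

```text
shift [0.3884, -0.2276, 0.0146] turn [0.0001, 0.0001, -0.7784]
shift [0.4138, -0.5473, 0.0946] turn [0.0001, 0.0001, -1.302]
[-0.2571687  -0.07111419 -0.96374635]
```

Emit:
servo_tool([
  [[0.388, -0.228, 0.015], [0, 0, -0.78], 0],
  [[0.388, -0.228, 0.015], [0, 0, -0.78], 0],
  [[0.388, -0.228, 0.015], [0, 0, -0.78], 0],
  [[0.388, -0.228, 0.015], [0, 0, -0.78], 0],
  [[0.388, -0.228, 0.015], [0, 0, -0.78], 0],
  [[0.388, -0.228, 0.015], [0, 0, -0.78], 0],
  [[0.388, -0.228, 0.015], [0, 0, -0.78], 0],
  [[0.388, -0.228, 0.015], [0, 0, -0.78], 0],
  [[0.388, -0.228, 0.015], [0, 0, -0.78], 0],
  [[0.414, -0.547, 0.095], [0, 0, -1.302], 0],
  [[0.414, -0.547, 0.095], [0, 0, -1.302], 0],
  [[0.414, -0.547, 0.095], [0, 0, -1.302], 0],
])

```text
time_s: 2.0
position: [0.4518, -0.1351, 0.1629]
tcp_rot: [0.0, 0.73, 0.683, 0.0]
wrist_force: [1.0, -1.1, -0.5]
finger_gap: 0.0953
grip_force: 0.0
```

```bash
python3 -c "
from h import *
go([.4196,.035,.12],90)"
```

```text
shift [0.1676, -0.0434, 0.0428] turn [0.0003, 0.0001, -0.0658]
```

Emit:
servo_tool([
  [[0.168, -0.043, 0.043], [0, 0, -0.066], 0],
  [[0.168, -0.043, 0.043], [0, 0, -0.066], 0],
  [[0.168, -0.043, 0.043], [0, 0, -0.066], 0],
  [[0.168, -0.043, 0.043], [0, 0, -0.066], 0],
  [[0.168, -0.043, 0.043], [0, 0, -0.066], 0],
  [[0.168, -0.043, 0.043], [0, 0, -0.066], 0],
])

```text
time_s: 2.6
position: [0.4218, 0.034, 0.1204]
tcp_rot: [0.0, 0.709, 0.706, 0.0]
wrist_force: [0.4, -0.1, 0.1]
finger_gap: 0.095
grip_force: 0.0
```

Run:
```python
from h import *
s=read_state(); print(s["position"],s["tcp_rot"]); m=camera_model("wrist"); im=get_image("wrist"); cv2.imwrite("pics/w1.png",im[...,::-1])
print([(d["at"],d["score"]) for d in recognise("wrist","blue_mould_mid")])
# blue pixel centroid at z=.012
h=cv2.cvtColor(im,cv2.COLOR_RGB2HSV); k=cv2.inRange(h,(100,90,60),(130,255,255)); n,l,st,c=cv2.connectedComponentsWithStats(k)
for i in range(1,n):
    if st[i,4]>100: print(st[i],ray(m,c[i],.012).round(4))
```

```text
[0.42176737 0.03396522 0.12040109] [1.95336963e-04 7.08608786e-01 7.05601550e-01 5.11981106e-05]
[([0.4215, 0.05, 0.012], 0.85)]
[202  64  40  43 819] [0.3467 0.1488 0.012 ]
[208 107  41  44 729] [0.3493 0.1173 0.012 ]
[304 149  35  39 626] [0.4213 0.0868 0.012 ]
[303 191  35  34 518] [0.4207 0.0549 0.012 ]
[303 229  34  32 464] [0.4199 0.0228 0.012 ]
[303 264  33  32 454] [ 0.4191 -0.0087  0.012 ]
```

View pics/w1.png

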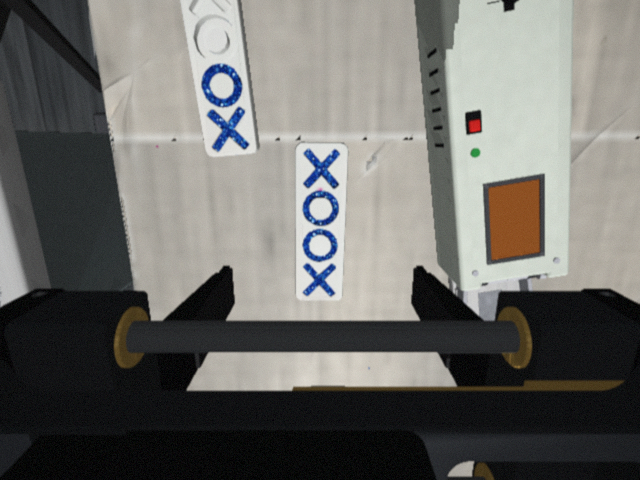

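Run:
```python
from h import *
go([.4202,.039,.005],88.7)
m=camera_model("wrist"); print([ray(m,p,.061) for p in [(443,286),(568,276)]])
```

```text
shift [0.006, -0.002, 0.1155] turn [0.0009, 0.0002, 0.0161]
[array([0.50993759, 0.00496054, 0.061     ]), array([0.59916636, 0.012185  , 0.061     ])]
```

Emit:
servo_tool([
  [[0.006, -0.002, 0.06], [0, 0, 0.016], 0],
  [[0.006, -0.002, 0.095], [0, 0, 0.016], 0],
  [[0.006, -0.002, 0.11], [0, 0, 0.016], 0],
  [[0.006, -0.002, 0.1155], [0, 0, 0.016], 0],
  [[0.006, -0.002, 0.1155], [0, 0, 0.016], 0],
  [[0.006, -0.002, 0.1155], [0, 0, 0.016], 0.6],
  [[0.006, -0.002, 0.1155], [0, 0, 0.016], 0.7],
  [[0.006, -0.002, 0.1155], [0, 0, 0.016], 0.7],
  [[0.006, -0.002, 0.1155], [0, 0, 0.016], 0.7],
  [[0.006, -0.002, 0.1155], [0, 0, 0.016], 0.7],
  [[0.006, -0.002, 0.1155], [0, 0, 0.016], 0.7],
], newtons=10)

```text
time_s: 3.8
position: [0.4196, 0.0398, 0.0049]
tcp_rot: [0.0, 0.715, 0.699, 0.0]
wrist_force: [0.1, 0.9, 0.5]
finger_gap: 0.053
grip_force: 0.0
```

Run:
```python
from h import *
u=np.array([-.170,.985,0]); F=np.array([.5588,-.0016,.018]); go([.42,.03,.11],88.7)
T=F-92*.001*u-.030*u; T[2]=.11; print(T); go(T,99.8)
```

```text
shift [-0.0098, 0.0007, -0.1051] turn [0.0002, 0.0001, 0.0008]
[ 0.57954 -0.12177  0.11   ]
shift [-0.158, 0.1635, -0.1051] turn [0.0002, 0.0001, -0.1929]
```

Emit:
servo_tool([
  [[0, 0, 0], [0, 0, 0], 0.7],
  [[0, 0, 0], [0, 0, 0], 0.7],
  [[0, 0, 0], [0, 0, 0], 0.7],
  [[0, 0, 0], [0, 0, 0], 0.7],
  [[0, 0, -0.01], [0, 0, 0], 0.7],
  [[0, 0, -0.03], [0, 0, 0], 0.7],
], newtons=10)

```text
time_s: 4.4
position: [0.4189, 0.0397, 0.0347]
tcp_rot: [-0.001, 0.715, 0.699, -0.001]
wrist_force: [-0.3, -0.3, -0.7]
finger_gap: 0.0419
grip_force: 10.0
```

Run:
```python
from h import *
u=np.array([-.170,.985,0]); F=np.array([.5588,-.0016,.018])
T=F-.182*u; T[2]=.12; print(T); go(T,99.8)
```

```text
[ 0.58974 -0.18087  0.12   ]
shift [-0.2168, 0.1754, -0.0858] turn [-0.0026, -0.0003, -0.1931]
```

Emit:
servo_tool([
  [[0, 0, -0.04], [0, 0, 0], 0.7],
  [[0, 0, -0.085], [0, 0, 0], 0.7],
  [[-0.03, 0.025, -0.086], [0, 0, -0.05], 0.7],
  [[-0.06, 0.05, -0.086], [0, 0, -0.1], 0.7],
  [[-0.095, 0.075, -0.086], [0, 0, -0.15], 0.7],
  [[-0.13, 0.105, -0.086], [0, 0, -0.193], 0.7],
  [[-0.165, 0.133, -0.086], [0, 0, -0.193], 0.7],
  [[-0.195, 0.158, -0.086], [0, 0, -0.193], 0.7],
  [[-0.212, 0.171, -0.086], [0, 0, -0.193], 0.7],
  [[-0.217, 0.175, -0.086], [0, 0, -0.193], 0.7],
  [[-0.217, 0.175, -0.086], [0, 0, -0.193], 0.7],
  [[-0.217, 0.175, -0.086], [0, 0, -0.193], 0.7],
], newtons=10)

```text
time_s: 5.6
position: [0.5889, -0.1801, 0.121]
tcp_rot: [-0.0, 0.644, 0.765, -0.0]
wrist_force: [-0.8, 0.3, -0.9]
finger_gap: 0.0418
grip_force: 10.0
```

Run:
```python
from h import *
s=read_state(); print(s["position"],s["tcp_rot"],s["finger_gap"]); m=camera_model("wrist"); im=get_image("wrist"); cv2.imwrite("pics/w2.png",im[...,::-1])
for q in ("flap","curer","rose_vial","magenta_vial"): print(q,[(d["at"],d["score"]) for d in recognise("wrist",q)])
u=np.array([-.170,.985,0]); v=np.array([.985,.17,0]);F=np.array([.5588,-.0016,.018])
for a,b,z in [(0,0,0),(0,.023,0),(0,-.023,0),(-.032,.023,.015),(-.032,-.023,.015),(0,.039,.043),(0,-.039,.043),(.212,.039,.043),(.212,-.039,.043)]: print(a,b,z,proj(m,F+a*u+b*v+[0,0,z]).round(0))
```

```text
[ 0.58891041 -0.18007441  0.12095839] [-4.15033449e-04  6.43988030e-01  7.65035444e-01 -1.18248042e-04] 0.041813157211964776
flap []
curer [([0.574, -0.0589, 0.0191], 0.7)]
rose_vial [([0.6763, -0.0761, 0.0423], 0.94)]
magenta_vial [([0.6818, -0.1239, 0.0451], 0.63)]
0 0 0 [[323. -21.]]
0 0.023 0 [[357. -21.]]
0 -0.023 0 [[290. -21.]]
-0.032 0.023 0.015 [[357.  24.]]
-0.032 -0.023 0.015 [[289.  24.]]
0 0.039 0.043 [[392. -55.]]
0 -0.039 0.043 [[254. -56.]]
0.212 0.039 0.043 [[ 421. -683.]]
0.212 -0.039 0.043 [[ 227. -682.]]
```

View pics/w2.png

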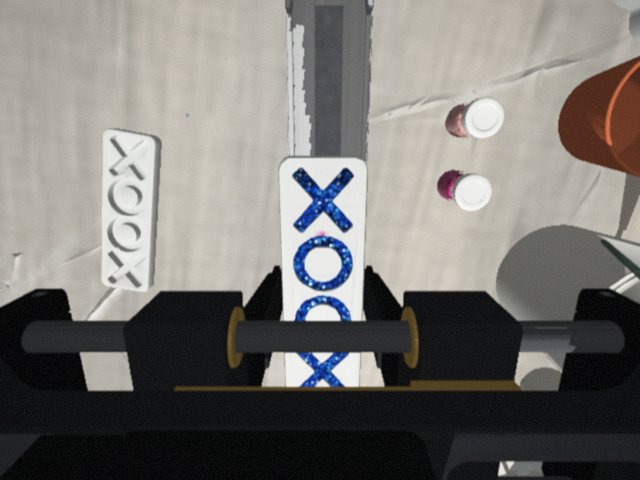

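Run:
```python
from h import *
m=camera_model("wrist"); im=cv2.imread("pics/w2.png")
g=cv2.cvtColor(im,cv2.COLOR_BGR2GRAY)
for r in (10,40,70,100,130,150):
    print(r,g[r,278:384:2].tolist())
cv2.imwrite("pics/w2c.png",cv2.resize(im[0:170,260:400],None,fx=3.5,fy=3.5,interpolation=cv2.INTER_CUBIC))
for s in (-.06,-.1): print(proj(m,np.array([.5588,-.0016,.018])+s*np.array([-.17,.985,0])))
```

```text
10 [183, 185, 182, 186, 112, 72, 68, 84, 103, 102, 103, 105, 102, 105, 109, 108, 107, 103, 96, 76, 82, 77, 78, 77, 83, 77, 81, 78, 77, 78, 80, 73, 74, 102, 98, 102, 105, 101, 108, 109, 102, 102, 103, 108, 71, 72, 72, 138, 185, 183, 181, 181, 186]
40 [186, 183, 182, 177, 183, 207, 204, 149, 200, 202, 201, 202, 187, 105, 105, 107, 108, 106, 98, 80, 79, 73, 74, 78, 79, 82, 80, 78, 76, 75, 83, 80, 89, 108, 110, 101, 105, 108, 111, 103, 104, 102, 108, 102, 112, 110, 114, 175, 180, 182, 183, 184, 187]
70 [182, 183, 177, 178, 179, 197, 210, 169, 187, 201, 204, 207, 206, 187, 110, 111, 111, 115, 98, 77, 80, 78, 78, 72, 75, 82, 79, 86, 83, 86, 82, 83, 102, 105, 107, 112, 113, 110, 113, 110, 106, 106, 111, 106, 116, 105, 118, 184, 185, 191, 191, 188, 188]
100 [185, 183, 182, 181, 181, 190, 215, 188, 191, 203, 205, 208, 206, 136, 109, 114, 114, 109, 106, 83, 80, 81, 82, 82, 84, 81, 85, 83, 85, 80, 81, 76, 109, 108, 110, 103, 114, 112, 114, 112, 108, 113, 105, 113, 119, 105, 183, 194, 189, 188, 189, 185, 186]
130 [187, 184, 186, 188, 183, 175, 214, 212, 144, 202, 206, 208, 210, 209, 211, 212, 148, 113, 103, 78, 76, 76, 83, 81, 83, 83, 90, 80, 85, 87, 87, 87, 110, 109, 110, 115, 114, 112, 114, 112, 113, 111, 107, 119, 107, 132, 189, 188, 186, 187, 186, 186, 186]
150 [189, 188, 194, 185, 190, 195, 210, 209, 148, 208, 206, 209, 209, 211, 215, 214, 148, 112, 103, 75, 83, 83, 78, 79, 82, 84, 83, 88, 83, 80, 80, 93, 116, 114, 115, 114, 116, 113, 114, 109, 115, 110, 109, 118, 114, 186, 192, 190, 189, 190, 191, 186, 187]
[[322.15494432  73.3101045 ]]
[[322.09683395 130.41960092]]
```

View pics/w2c.png

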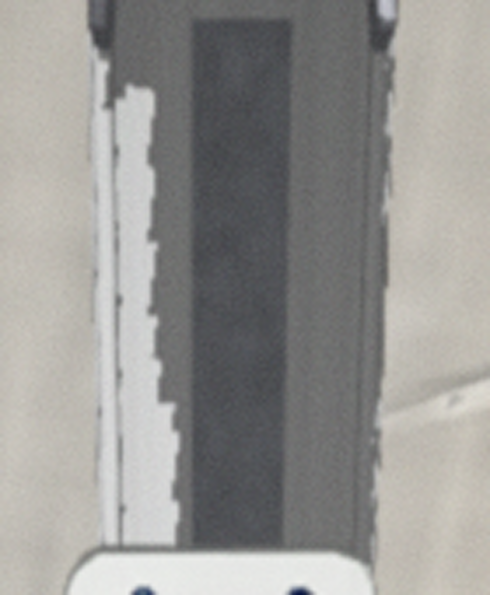

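Run:
```python
from h import *
go([.5788,-.092,.0235],99.3)
```

```text
shift [0.089, 0.0045, 0.0976] turn [0.0001, 0.0001, 0.0094]
```

Emit:
servo_tool([
  [[0.04, 0.002, 0.01], [0, 0, 0.0094], 0.7],
  [[0.075, 0.004, 0.03], [0, 0, 0.0094], 0.7],
  [[0.089, 0.0045, 0.055], [0, 0, 0.0094], 0.7],
  [[0.089, 0.0045, 0.075], [0, 0, 0.0094], 0.7],
  [[0.089, 0.0045, 0.086], [0, 0, 0.0094], 0.7],
  [[0.089, 0.0045, 0.09], [0, 0, 0.0094], 0.7],
  [[0.089, 0.0045, 0.093], [0, 0, 0.0094], 0.7],
  [[0.089, 0.0045, 0.095], [0, 0, 0.0094], 0.7],
], newtons=10)

```text
time_s: 6.65
position: [0.5794, -0.093, 0.0263]
tcp_rot: [0.001, 0.648, 0.762, 0.0]
wrist_force: [0.6, 0.0, -0.2]
finger_gap: 0.0418
grip_force: 10.0
```

Run:
```python
from h import *
s=read_state(); print(s["position"],s["wrist_force"]); m=camera_model("wrist"); im=get_image("wrist"); cv2.imwrite("pics/w3.png",im[...,::-1])
go([.5788,-.092,.0235],99.3)
```

```text
[ 0.57937883 -0.09299737  0.02625922] [ 0.59243231  0.01032702 -0.24497218]
shift [0.001, -0.0003, 0.0025] turn [0.0007, 0.0004, -0.0012]
```

View pics/w3.png

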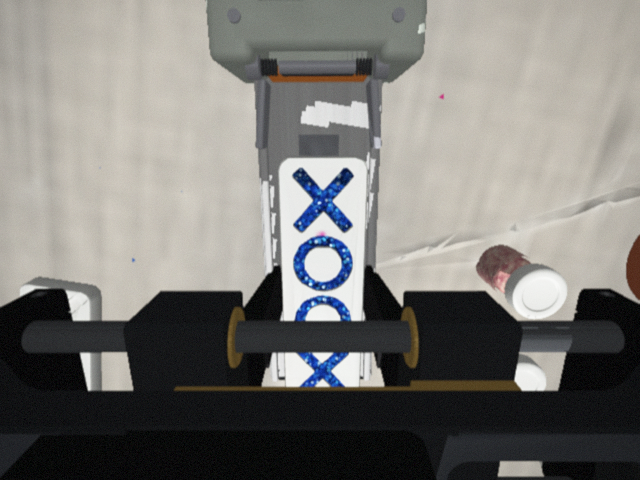

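The mould hovers in the lane with its front edge at row 158 (cols 281–365), just before the cheeks. The flap is at (316,76). The lane centre looks about 1–2 mm left of the mould, so I'll measure that.

Run:
```python
from h import *
m=camera_model("wrist"); im=cv2.imread("pics/w3.png"); g=cv2.cvtColor(im,cv2.COLOR_BGR2GRAY)
print(g[145,290:348:2].tolist()); 
for r in (180,210,240,255): print(r,g[r,254:284].tolist(),g[r,362:390].tolist())
u=np.array([-.1616,.9869,0]);v=np.array([.9869,.1616,0])
def lat(uv,z):
    p=ray(m,uv,z)-[.5788,-.092,0]; return (p@u*1e3).round(1),(p@v*1e3).round(1)
for n,uv,z in [("scrL",(234,15),.061),("scrR",(398,14),.061),("flapL",(264,80),.021),("flapR",(368,80),.021),("stripeL",(299,136),.018),("stripeR",(338,136),.018),("mouldL",(281,165),.033),("mouldR",(365,165),.033)]: print(n,lat(uv,z))
```

```text
[111, 112, 113, 118, 105, 82, 81, 84, 80, 77, 86, 88, 88, 90, 90, 88, 84, 83, 87, 86, 83, 79, 80, 82, 95, 109, 106, 109, 112]
180 [192, 189, 189, 188, 187, 181, 184, 140, 115, 132, 135, 137, 131, 121, 118, 140, 161, 127, 116, 110, 110, 113, 109, 113, 140, 196, 233, 235, 234, 234] [233, 233, 235, 232, 194, 161, 176, 162, 197, 213, 155, 117, 122, 112, 110, 111, 126, 172, 187, 190, 186, 190, 187, 191, 191, 194, 194, 196]
210 [190, 186, 184, 180, 182, 176, 184, 190, 184, 201, 225, 222, 224, 217, 204, 169, 113, 105, 111, 112, 109, 111, 112, 111, 114, 146, 200, 233, 237, 236] [233, 235, 231, 193, 167, 182, 159, 200, 209, 152, 117, 117, 113, 112, 108, 126, 175, 184, 184, 185, 187, 187, 186, 186, 188, 185, 184, 181]
240 [188, 182, 180, 183, 185, 183, 184, 188, 191, 197, 204, 215, 222, 226, 225, 222, 186, 126, 140, 213, 226, 222, 204, 146, 112, 112, 151, 210, 234, 238] [235, 232, 189, 127, 109, 101, 111, 120, 121, 121, 116, 114, 111, 114, 136, 182, 193, 192, 196, 191, 189, 187, 188, 188, 188, 188, 186, 182]
255 [188, 183, 187, 187, 186, 188, 185, 189, 183, 180, 201, 208, 220, 226, 227, 225, 218, 175, 152, 217, 217, 148, 108, 110, 113, 109, 124, 181, 235, 238] [233, 213, 156, 118, 106, 106, 110, 121, 120, 118, 116, 107, 101, 130, 180, 191, 191, 187, 188, 190, 188, 186, 188, 187, 186, 188, 182, 188]
scrL (np.float64(115.6), np.float64(-29.9))
scrR (np.float64(115.9), np.float64(27.3))
flapL (np.float64(100.8), np.float64(-26.7))
flapR (np.float64(100.8), np.float64(22.4))
stripeL (np.float64(75.4), np.float64(-10.8))
stripeR (np.float64(75.4), np.float64(8.7))
mouldL (np.float64(62.2), np.float64(-18.5))
mouldR (np.float64(62.2), np.float64(20.8))
```

Emit:
servo_tool([
  [[0.001, -0.0015, 0], [0, 0, -0.009], 0.7],
  [[0.001, -0.0015, 0.0015], [0, 0, -0.009], 0.7],
  [[0.001, -0.0015, 0.0025], [0, 0, -0.009], 0.7],
  [[0.001, -0.0015, 0.0028], [0, 0, -0.009], 0.7],
  [[0.001, -0.0015, 0.003], [0, 0, -0.009], 0.7],
])

```text
time_s: 7.2
position: [0.5774, -0.0919, 0.0228]
tcp_rot: [0.0, 0.644, 0.765, -0.0]
wrist_force: [-1.6, -0.3, 2.3]
finger_gap: 0.042
grip_force: 10.0
```

Emit:
servo_tool([
  [[0, 0, 0], [0, 0, 0], 0.37],
  [[0, 0, 0], [0, 0, 0], 0.37],
  [[0, 0, 0], [0, 0, 0], 0.37],
  [[0, 0, 0], [0, 0, 0], 0.37],
  [[0, 0, -0.01], [0, 0, 0], 0.37],
  [[0, 0, -0.04], [0, 0, 0], 0.37],
  [[0, 0, -0.08], [0, 0, 0], 0.37],
])

```text
time_s: 7.9
position: [0.5766, -0.0917, 0.103]
tcp_rot: [-0.001, 0.644, 0.765, -0.001]
wrist_force: [0.3, 0.9, 0.1]
finger_gap: 0.0598
grip_force: 0.0
```

Run:
```python
from h import *
m=camera_model("wrist"); im=get_image("wrist"); cv2.imwrite("pics/w4.png",im[...,::-1])
d=np.array([np.cos(np.radians(-36)),np.sin(np.radians(-36)),0]); C=np.array([.505,-.3735,0]); P=C+.047*d
print(P); go([P[0],P[1],.12],144)
h=cv2.cvtColor(im,cv2.COLOR_RGB2HSV); k=cv2.inRange(h,(100,90,60),(130,255,255)); n,l,st,c=cv2.connectedComponentsWithStats(k)
for i in range(1,n):
    if st[i,4]>200: print(c[i],ray(m,c[i],.030).round(4))
```

```text
[ 0.5430238  -0.40112591  0.        ]
shift [-0.2982, -0.0882, -0.0096] turn [0.0046, 0.0051, -0.7717]
[323.82323232 180.99494949] [ 0.5699 -0.0455  0.03  ]
[323.98042169 225.15210843] [ 0.5755 -0.077   0.03  ]
[323.70118846 266.35483871] [ 0.5808 -0.1086  0.03  ]
[323.59380379 304.60068847] [ 0.5862 -0.1398  0.03  ]
```

View pics/w4.png

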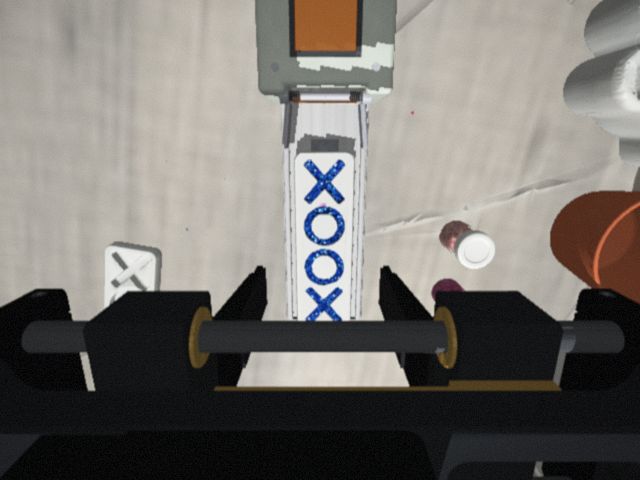

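The mould lies straight in the tray, level between the lips at (323,240). Now for the stick.

Emit:
servo_tool([
  [[-0.298, -0.088, -0.01], [0, 0, -0.772], 0.37],
  [[-0.298, -0.088, -0.01], [0, 0, -0.772], 0.37],
  [[-0.298, -0.088, -0.01], [0, 0, -0.772], 0.37],
  [[-0.298, -0.088, -0.01], [0, 0, -0.772], 0.37],
  [[-0.298, -0.088, -0.01], [0, 0, -0.772], 0.37],
  [[-0.298, -0.088, -0.01], [0, 0, -0.772], 0.37],
  [[-0.298, -0.088, -0.01], [0, 0, -0.772], 0.37],
  [[-0.298, -0.088, -0.01], [0, 0, -0.772], 0.37],
  [[-0.298, -0.088, -0.01], [0, 0, -0.772], 0.37],
  [[-0.298, -0.088, -0.01], [0, 0, -0.772], 0.37],
])

```text
time_s: 8.95
position: [0.5416, -0.3989, 0.113]
tcp_rot: [-0.0, 0.309, 0.951, 0.0]
wrist_force: [-0.2, 0.2, -0.2]
finger_gap: 0.0597
grip_force: 0.0
```

Run:
```python
from h import *
s=read_state(); print(s["position"],s["tcp_rot"],s["joint_pos"]); m=camera_model("wrist"); im=get_image("wrist"); cv2.imwrite("pics/w5.png",im[...,::-1])
print([(d["at"],d["score"]) for d in recognise("wrist","stick_mid")])
h=cv2.cvtColor(im,cv2.COLOR_RGB2HSV); k=cv2.inRange(h,(12,60,120),(24,200,255)); n,l,st,c=cv2.connectedComponentsWithStats(k)
for i in range(1,n):
    if st[i,4]>300:
        ys,xs=np.where(l==i); r=cv2.minAreaRect(np.c_[xs,ys].astype(np.float32)); b=cv2.boxPoints(r); print(st[i],r,[ray(m,q,.009).round(4).tolist() for q in b])
```

```text
[ 0.54157424 -0.39885425  0.11296158] [-1.84619142e-04  3.08506313e-01  9.51222269e-01  1.27287538e-04] [-7.32955989e-01  6.62071298e-01  1.53134579e+00  1.01134294e-04
  9.48616470e-01 -1.67656656e+00]
[([0.4971, -0.3652, 0.0095], 0.71)]
[ 311   74   25  192 4117] ((322.9139099121094, 169.51437377929688), (191.03683471679688, 23.171863555908203), 89.60486602783203) [[0.4387, -0.3349, 0.009], [0.4486, -0.321, 0.009], [0.5708, -0.4065, 0.009], [0.5594, -0.4225, 0.009]]
```

View pics/w5.png

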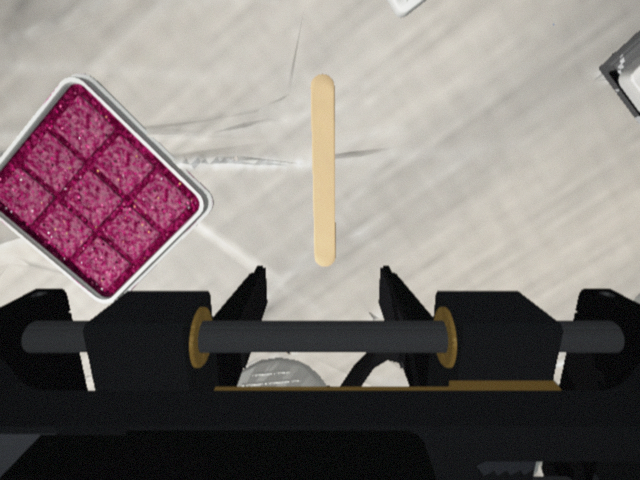

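Birch stick upright in view at (323,170), ends at rows 74 and 266, and its measured length is 149 mm.

Run:
```python
from h import *
go([.5423,-.3983,.0025],144.5)
```

```text
shift [-0.0, 0.0009, 0.1105] turn [0.0, -0.0001, -0.0071]
```

Emit:
servo_tool([
  [[0, 0.001, 0.05], [0, 0, -0.007], 0.5],
  [[0, 0.001, 0.085], [0, 0, -0.007], 0.5],
  [[0, 0.001, 0.103], [0, 0, -0.007], 0.5],
  [[0, 0.001, 0.109], [0, 0, -0.007], 0.5],
  [[0, 0.001, 0.1105], [0, 0, -0.007], 0.6],
  [[0, 0.001, 0.1105], [0, 0, -0.007], 0.9],
  [[0, 0.001, 0.1105], [0, 0, -0.007], 0.95],
  [[0, 0.001, 0.1105], [0, 0, -0.007], 0.95],
  [[0, 0.001, 0.1105], [0, 0, -0.007], 0.95],
  [[0, 0.001, 0.1105], [0, 0, -0.007], 0.95],
  [[0, 0.001, 0.1105], [0, 0, -0.007], 0.95],
  [[0, 0.001, 0.1105], [0, 0, -0.007], 0.95],
], newtons=35)

```text
time_s: 10.25
position: [0.5422, -0.3999, 0.0032]
tcp_rot: [0.001, 0.306, 0.952, -0.0]
wrist_force: [-0.3, 1.2, 6.1]
finger_gap: 0.0173
grip_force: 35.0
```

Run:
```python
from h import *
go([.60,-.33,.08],99.8); go([.6129,-.2947,.0227],99.8)
```

```text
shift [-0.0065, 0.0905, -0.0768] turn [0.0004, 0.0013, 0.7785]
shift [0.0037, 0.1267, -0.0195] turn [0.0004, 0.0013, 0.7785]
```

Emit:
servo_tool([
  [[0, 0, -0.02], [0, 0, 0], 0.95],
  [[0, 0, -0.05], [0, 0, 0.1], 0.95],
  [[-0.003, 0.04, -0.077], [0, 0, 0.24], 0.95],
  [[-0.006, 0.09, -0.077], [0, 0, 0.38], 0.95],
  [[0.004, 0.127, -0.077], [0, 0, 0.52], 0.95],
  [[0.004, 0.127, -0.077], [0, 0, 0.66], 0.95],
  [[0.004, 0.127, -0.077], [0, 0, 0.778], 0.95],
  [[0.004, 0.127, -0.077], [0, 0, 0.778], 0.95],
  [[0.004, 0.127, -0.077], [0, 0, 0.778], 0.95],
  [[0.004, 0.127, -0.077], [0, 0, 0.778], 0.95],
])

```text
time_s: 11.25
position: [0.6123, -0.2944, 0.0793]
tcp_rot: [0.0, 0.643, 0.766, -0.0]
wrist_force: [0.7, 0.1, -0.7]
finger_gap: 0.0175
grip_force: 35.0
```

Run:
```python
from h import *
s=read_state(); print(s["position"],s["tcp_rot"]); m=camera_model("wrist"); im=get_image("wrist"); cv2.imwrite("pics/w6.png",im[...,::-1])
h=cv2.cvtColor(im,cv2.COLOR_RGB2HSV)
for lo,hi,z,nm in [((12,60,120),(24,200,255),s["position"][2]+.006,"stick"),((100,90,60),(130,255,255),.030,"blue")]:
    k=cv2.inRange(h,lo,hi); n,l,st,c=cv2.connectedComponentsWithStats(k)
    for i in range(1,n):
        if st[i,4]>250: print(nm,st[i],c[i],ray(m,c[i],z).round(4))
go([.6129,-.2947,.0227],99.8)
```

```text
[ 0.6123448  -0.29435644  0.07930358] [ 3.99017306e-05  6.43080518e-01  7.65798567e-01 -2.53234580e-05]
stick [325 130  18  30 446] [334.24887892 145.02466368] [ 0.6058 -0.2221  0.0853]
stick [ 306  180   36  141 3925] [325.57783439 257.33197452] [ 0.6115 -0.2771  0.0853]
shift [-0.0004, 0.0005, 0.0566] turn [-0.0, 0.0001, 0.0022]
```

View pics/w6.png

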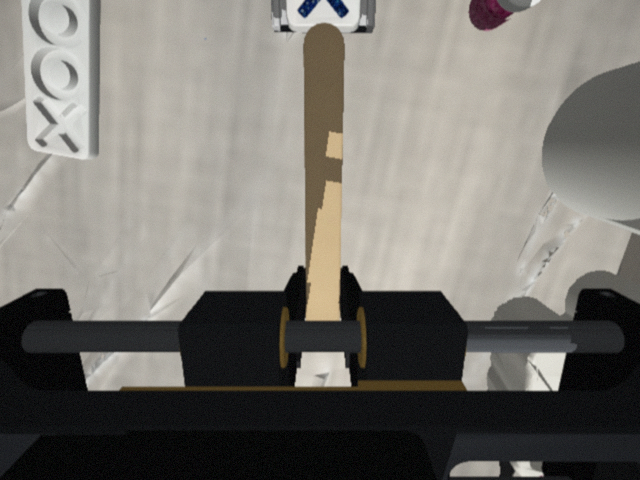

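The stick is held straight (cols 304–344, tip at row 23), in line with the mould's rear end at (322,32).

Emit:
servo_tool([
  [[0, 0.0005, 0.03], [0, 0, 0.002], 0.95],
  [[0, 0.0005, 0.05], [0, 0, 0.002], 0.95],
  [[0, 0.0005, 0.0565], [0, 0, 0.002], 0.95],
  [[0, 0.0005, 0.0565], [0, 0, 0.002], 0.95],
  [[0, 0.0005, 0.0565], [0, 0, 0.002], 0.95],
])

```text
time_s: 11.8
position: [0.6133, -0.2943, 0.0236]
tcp_rot: [0.001, 0.645, 0.765, 0.0]
wrist_force: [0.4, -0.3, 0.3]
finger_gap: 0.0175
grip_force: 35.0
```

Run:
```python
from h import *
s=read_state(); print(s["position"],s["wrist_force"]); m=camera_model("wrist"); im=get_image("wrist"); cv2.imwrite("pics/w7.png",im[...,::-1])
for n,P in [("tip",s["position"]+[-.1702*.122,.9854*.122,.006]),("mouldend",[.5896,-.1597,.030])]: print(n,proj(m,P))
c=im[:,:,:].astype(int)
print([tuple(im[r,323]) for r in range(0,60,3)])
for r in (40,60,100): print(r,[(x,tuple(im[r,x].tolist())) for x in range(290,360,5)])
```

```text
[ 0.61333963 -0.29429314  0.0236317 ] [ 0.35796082 -0.3144585   0.34564085]
tip [[320.87936972  24.27771706]]
mouldend [[319.63592485 -16.01103431]]
[(np.uint8(171), np.uint8(168), np.uint8(159)), (np.uint8(174), np.uint8(170), np.uint8(163)), (np.uint8(176), np.uint8(171), np.uint8(164)), (np.uint8(175), np.uint8(170), np.uint8(163)), (np.uint8(175), np.uint8(171), np.uint8(164)), (np.uint8(175), np.uint8(170), np.uint8(163)), (np.uint8(175), np.uint8(172), np.uint8(161)), (np.uint8(172), np.uint8(165), np.uint8(160)), (np.uint8(100), np.uint8(85), np.uint8(64)), (np.uint8(104), np.uint8(87), np.uint8(67)), (np.uint8(104), np.uint8(90), np.uint8(67)), (np.uint8(105), np.uint8(90), np.uint8(69)), (np.uint8(102), np.uint8(88), np.uint8(67)), (np.uint8(109), np.uint8(92), np.uint8(72)), (np.uint8(99), np.uint8(90), np.uint8(65)), (np.uint8(103), np.uint8(89), np.uint8(70)), (np.uint8(107), np.uint8(93), np.uint8(71)), (np.uint8(109), np.uint8(96), np.uint8(72)), (np.uint8(101), np.uint8(86), np.uint8(62)), (np.uint8(109), np.uint8(92), np.uint8(70))]
40 [(290, (174, 168, 159)), (295, (
[... 235 characters left out ...]
2)), (350, (177, 171, 163)), (355, (178, 175, 165))]
60 [(290, (172, 166, 158)), (295, (173, 172, 163)), (300, (173, 171, 160)), (305, (98, 81, 60)), (310, (102, 87, 65)), (315, (106, 93, 72)), (320, (105, 92, 68)), (325, (108, 95, 74)), (330, (110, 95, 74)), (335, (107, 95, 71)), (340, (104, 88, 67)), (345, (180, 175, 165)), (350, (180, 175, 166)), (355, (179, 178, 167))]
100 [(290, (176, 173, 164)), (295, (184, 178, 170)), (300, (182, 180, 172)), (305, (101, 87, 65)), (310, (102, 89, 65)), (315, (107, 93, 68)), (320, (105, 91, 69)), (325, (105, 89, 68)), (330, (108, 93, 73)), (335, (105, 91, 69)), (340, (105, 88, 67)), (345, (178, 172, 164)), (350, (177, 168, 162)), (355, (178, 174, 164))]
```

Emit:
servo_tool([
  [[0.004, 0, 0.0005], [0, 0, 0], 0.95],
  [[0.008, 0, 0.0005], [0, 0, 0], 0.95],
  [[0.01, 0, 0.0005], [0, 0, 0], 0.95],
  [[0.012, 0, 0.0005], [0, 0, 0], 0.95],
  [[0.014, 0, 0.0005], [0, 0, 0], 0.95],
  [[0.016, 0, 0.0005], [0, 0, 0], 0.95],
  [[0.018, 0, 0.0005], [0, 0, 0], 0.95],
  [[0.02, 0, 0.0005], [0, 0, 0], 0.95],
  [[0.022, 0, 0.0005], [0, 0, 0], 0.95],
  [[0.025, 0, 0.0005], [0, 0, 0], 0.95],
  [[0.028, 0, 0.0005], [0, 0, 0], 0.95],
  [[0.031, 0, 0.0005], [0, 0, 0], 0.95],
])

```text
time_s: 13.05
position: [0.6077, -0.2631, 0.0223]
tcp_rot: [0.0, 0.645, 0.764, -0.0]
wrist_force: [-0.0, -0.9, 0.0]
finger_gap: 0.017
grip_force: 35.0
```

```bash
cat >> h.py <<'E'
def chk():
    s=read_state(); m=camera_model("wrist"); im=get_image("wrist"); u=np.array([-.1702,.9854,0])
    f=np.mean([read_state()["wrist_force"] for _ in range(3)],0)
    print("s",((s["position"]-[.578,-.0927,0])@u).round(4),"along",f@u,"f",f.round(2),"tcp",s["position"].round(4))
    h=cv2.cvtColor(im,cv2.COLOR_RGB2HSV); k=cv2.inRange(h,(100,90,60),(130,255,255)); n,l,st,c=cv2.connectedComponentsWithStats(k)
    v=np.array([.9854,.1702,0])
    for i in range(1,n):
        if st[i,4]>250: p=ray(m,c[i],.03)-[.578,-.0927,0]; print("blue",c[i].round(0),(p@u*1e3).round(1),(p@v*1e3).round(1))
E
python3 -c "
from h import *
chk()"
```

```text
s -0.173 along -0.18545394646667263 f [ 1.01 -0.01 -0.52] tcp [ 0.6077 -0.2631  0.0223]
```

Emit:
servo_tool([
  [[0.003, 0, 0], [0, 0, 0], 0.95],
  [[0.006, 0, 0], [0, 0, 0], 0.95],
  [[0.009, 0, 0], [0, 0, 0], 0.95],
  [[0.012, 0, 0], [0, 0, 0], 0.95],
  [[0.015, 0, 0], [0, 0, 0], 0.95],
  [[0.018, 0, 0], [0, 0, 0], 0.95],
  [[0.021, 0, 0], [0, 0, 0], 0.95],
  [[0.024, 0, 0], [0, 0, 0], 0.95],
  [[0.027, 0, 0], [0, 0, 0], 0.95],
  [[0.03, 0, 0], [0, 0, 0], 0.95],
])

```text
time_s: 14.1
position: [0.6027, -0.2337, 0.0223]
tcp_rot: [0.0, 0.645, 0.764, -0.0]
wrist_force: [1.0, -1.4, 0.8]
finger_gap: 0.0171
grip_force: 35.0
```

```bash
python3 -c "
from h import *
chk()"
```

```text
s -0.1431 along -1.8338077438303655 f [ 0.72 -1.74 -0.98] tcp [ 0.6027 -0.2337  0.0223]
```

Emit:
servo_tool([
  [[0.003, 0, 0], [0, 0, 0], 0.95],
  [[0.006, 0, 0], [0, 0, 0], 0.95],
  [[0.009, 0, 0], [0, 0, 0], 0.95],
  [[0.012, 0, 0], [0, 0, 0], 0.95],
  [[0.015, 0, 0], [0, 0, 0], 0.95],
  [[0.018, 0, 0], [0, 0, 0], 0.95],
  [[0.021, 0, 0], [0, 0, 0], 0.95],
  [[0.024, 0, 0], [0, 0, 0], 0.95],
  [[0.027, 0, 0], [0, 0, 0], 0.95],
  [[0.03, 0, 0], [0, 0, 0], 0.95],
  [[0.033, 0, 0], [0, 0, 0], 0.95],
  [[0.036, 0, 0], [0, 0, 0], 0.95],
])

```text
time_s: 15.35
position: [0.5966, -0.1981, 0.0223]
tcp_rot: [0.0, 0.645, 0.764, -0.0]
wrist_force: [1.2, -1.3, 0.4]
finger_gap: 0.0175
grip_force: 35.0
```

Run:
```python
from h import *
chk(); m=camera_model("top"); im=get_image("top"); h=cv2.cvtColor(im,cv2.COLOR_RGB2HSV); k=cv2.inRange(h,(105,90,60),(125,255,255)); k[300:]=0; k[:,:190]=0
n,l,st,c=cv2.connectedComponentsWithStats(k); print([(c[i].round(1).tolist(),st[i,4],ray(m,c[i],.03).round(3).tolist()) for i in range(1,n) if st[i,4]>5 and c[i][0]<320])
```

```text
s -0.107 along -0.737911509344428 f [ 0.37 -0.69  0.13] tcp [ 0.5966 -0.1981  0.0223]
[]
```

Emit:
servo_tool([
  [[0.003, 0, 0], [0, 0, 0], 0.95],
  [[0.006, 0, 0], [0, 0, 0], 0.95],
  [[0.009, 0, 0], [0, 0, 0], 0.95],
  [[0.012, 0, 0], [0, 0, 0], 0.95],
  [[0.015, 0, 0], [0, 0, 0], 0.95],
  [[0.018, 0, 0], [0, 0, 0], 0.95],
  [[0.021, 0, 0], [0, 0, 0], 0.95],
  [[0.024, 0, 0], [0, 0, 0], 0.95],
  [[0.027, 0, 0], [0, 0, 0], 0.95],
  [[0.03, 0, 0], [0, 0, 0], 0.95],
  [[0.033, 0, 0], [0, 0, 0], 0.95],
  [[0.036, 0, 0], [0, 0, 0], 0.95],
])

```text
time_s: 16.65
position: [0.5905, -0.1626, 0.0223]
tcp_rot: [0.0, 0.645, 0.764, -0.0]
wrist_force: [-0.1, -2.6, 0.6]
finger_gap: 0.0174
grip_force: 35.0
```

Run:
```python
from h import *
chk(); m=camera_model("wrist"); print(proj(m,[[.562-.0,.006,.02]]))
im=get_image("wrist"); cv2.imwrite("pics/w8.png",im[...,::-1])
print([(r,im[r,323].tolist()) for r in range(0,140,6)])
```

```text
s -0.071 along -0.8515476946219681 f [ 0.26 -0.82  0.22] tcp [ 0.5905 -0.1626  0.0223]
[[ 322.37800042 -102.18208243]]
[(0, [223, 221, 218]), (6, [221, 221, 216]), (12, [221, 222, 217]), (18, [235, 235, 232]), (24, [108, 96, 72]), (30, [111, 99, 75]), (36, [109, 96, 70]), (42, [108, 92, 72]), (48, [116, 100, 78]), (54, [109, 92, 66]), (60, [109, 95, 70]), (66, [112, 98, 74]), (72, [110, 95, 71]), (78, [109, 93, 71]), (84, [110, 94, 72]), (90, [114, 101, 73]), (96, [114, 101, 75]), (102, [113, 96, 72]), (108, [114, 96, 73]), (114, [113, 98, 77]), (120, [113, 99, 75]), (126, [114, 97, 74]), (132, [115, 101, 78]), (138, [106, 90, 65])]
```

Emit:
servo_tool([
  [[0.003, 0, 0], [0, 0, 0], 0.95],
  [[0.006, 0, 0], [0, 0, 0], 0.95],
  [[0.009, 0, 0], [0, 0, 0], 0.95],
  [[0.012, 0, 0], [0, 0, 0], 0.95],
  [[0.015, 0, 0], [0, 0, 0], 0.95],
  [[0.018, 0, 0], [0, 0, 0], 0.95],
  [[0.021, 0, 0], [0, 0, 0], 0.95],
  [[0.024, 0, 0], [0, 0, 0], 0.95],
  [[0.027, 0, 0], [0, 0, 0], 0.95],
  [[0.03, 0, 0], [0, 0, 0], 0.95],
  [[0.033, 0, 0], [0, 0, 0], 0.95],
  [[0.036, 0, 0], [0, 0, 0], 0.95],
])

```text
time_s: 17.95
position: [0.5844, -0.1272, 0.0223]
tcp_rot: [0.0, 0.645, 0.764, -0.0]
wrist_force: [0.2, -1.8, 0.7]
finger_gap: 0.0173
grip_force: 35.0
```

Run:
```python
from h import *
chk(); im=get_image("wrist"); cv2.imwrite("pics/w9.png",im[...,::-1])
# lane/cheek centre check: gray profile
g=cv2.cvtColor(im,cv2.COLOR_RGB2GRAY)
for r in (10,30,50,70): print(r,g[r,250:400:4].tolist())
```

```text
s -0.0351 along -0.10159393579154137 f [-0.91 -0.26 -0.51] tcp [ 0.5844 -0.1272  0.0223]
10 [185, 95, 101, 89, 69, 97, 224, 226, 228, 222, 221, 217, 221, 222, 219, 221, 218, 215, 217, 215, 215, 217, 220, 219, 213, 226, 227, 227, 228, 229, 128, 75, 73, 101, 95, 119, 178, 175]
30 [192, 119, 107, 83, 67, 104, 104, 103, 105, 113, 117, 117, 115, 117, 117, 97, 94, 96, 96, 96, 100, 96, 101, 123, 127, 122, 123, 107, 106, 109, 104, 97, 71, 101, 100, 168, 180, 179]
50 [183, 96, 105, 73, 70, 101, 108, 105, 106, 105, 109, 108, 105, 102, 95, 97, 98, 99, 94, 99, 107, 102, 97, 96, 106, 103, 104, 110, 108, 110, 102, 106, 72, 92, 105, 176, 186, 189]
70 [181, 176, 95, 81, 93, 102, 107, 102, 105, 103, 108, 109, 111, 80, 98, 95, 94, 98, 98, 99, 100, 100, 98, 94, 107, 104, 106, 109, 108, 108, 103, 109, 83, 82, 102, 183, 183, 182]
```

Emit:
servo_tool([
  [[0.003, 0, 0], [0, 0, 0], 0.95],
  [[0.006, 0, 0], [0, 0, 0], 0.95],
  [[0.009, 0, 0], [0, 0, 0], 0.95],
  [[0.012, 0, 0], [0, 0, 0], 0.95],
  [[0.015, 0, 0], [0, 0, 0], 0.95],
  [[0.018, 0, 0], [0, 0, 0], 0.95],
  [[0.021, 0, 0], [0, 0, 0], 0.95],
  [[0.024, 0, 0], [0, 0, 0], 0.95],
  [[0.027, 0, 0], [0, 0, 0], 0.95],
  [[0.03, 0, 0], [0, 0, 0], 0.95],
  [[0.033, 0, 0], [0, 0, 0], 0.95],
  [[0.033, 0, 0], [0, 0, 0], 0.95],
])

```text
time_s: 19.25
position: [0.5787, -0.0944, 0.0223]
tcp_rot: [-0.0, 0.645, 0.765, -0.0]
wrist_force: [0.1, 0.2, -0.2]
finger_gap: 0.0175
grip_force: 35.0
```

```bash
python3 -c "
from h import *
chk()"
```

```text
s -0.0018 along 0.3645940097231175 f [0.33 0.43 0.2 ] tcp [ 0.5787 -0.0944  0.0223]
```

Emit:
servo_tool([
  [[0.002, 0, 0], [0, 0, 0], 0.95],
  [[0.004, 0, 0], [0, 0, 0], 0.95],
  [[0.006, 0, 0], [0, 0, 0], 0.95],
  [[0.008, 0, 0], [0, 0, 0], 0.95],
  [[0.008, 0, 0], [0, 0, 0], 0.95],
])

```text
time_s: 19.8
position: [0.5774, -0.0866, 0.0222]
tcp_rot: [-0.0, 0.645, 0.764, -0.0]
wrist_force: [-0.4, 1.2, -1.1]
finger_gap: 0.0176
grip_force: 35.0
```

Emit:
servo_tool([
  [[0.001, 0, 0], [0, 0, 0], 0.95],
  [[0.002, 0, 0], [0, 0, 0], 0.95],
  [[0.002, 0, 0], [0, 0, 0], 0.95],
])

```text
time_s: 20.1
position: [0.5772, -0.0849, 0.0222]
tcp_rot: [-0.0, 0.645, 0.764, -0.0]
wrist_force: [0.3, -0.8, -1.0]
finger_gap: 0.0172
grip_force: 35.0
```

Emit:
servo_tool([
  [[0.001, 0, 0], [0, 0, 0], 0.95],
  [[0.002, 0, 0], [0, 0, 0], 0.95],
  [[0.002, 0, 0], [0, 0, 0], 0.95],
])

```text
time_s: 20.4
position: [0.5768, -0.0829, 0.0223]
tcp_rot: [-0.0, 0.645, 0.764, -0.0]
wrist_force: [0.0, -0.0, -1.0]
finger_gap: 0.0172
grip_force: 35.0
```

```bash
python3 -c "
from h import *
chk()"
```

```text
s 0.0099 along 0.03168671898658005 f [-0.28 -0.02 -1.62] tcp [ 0.5768 -0.0829  0.0223]
```

Emit:
servo_tool([
  [[0.001, 0, 0], [0, 0, 0], 0.95],
  [[0.002, 0, 0], [0, 0, 0], 0.95],
  [[0.002, 0, 0], [0, 0, 0], 0.95],
])

```text
time_s: 20.75
position: [0.5765, -0.0809, 0.0223]
tcp_rot: [-0.0, 0.645, 0.764, -0.0]
wrist_force: [0.2, -0.3, -1.7]
finger_gap: 0.0175
grip_force: 35.0
```

Emit:
servo_tool([
  [[0.001, 0, 0], [0, 0, 0], 0.95],
  [[0.002, 0, 0], [0, 0, 0], 0.95],
  [[0.002, 0, 0], [0, 0, 0], 0.95],
])

```text
time_s: 21.05
position: [0.5762, -0.079, 0.0223]
tcp_rot: [0.0, 0.645, 0.764, -0.0]
wrist_force: [0.5, -0.5, -0.6]
finger_gap: 0.0172
grip_force: 35.0
```

Emit:
servo_tool([
  [[0.001, 0, 0], [0, 0, 0], 0.95],
  [[0.002, 0, 0], [0, 0, 0], 0.95],
  [[0.002, 0, 0], [0, 0, 0], 0.95],
])

```text
time_s: 21.35
position: [0.5762, -0.0775, 0.0224]
tcp_rot: [0.001, 0.645, 0.765, -0.0]
wrist_force: [1.0, -4.1, -1.0]
finger_gap: 0.0173
grip_force: 35.0
```

```bash
python3 -c "
from h import *
chk();chk()"
```

```text
s 0.0153 along -4.154129711046912 f [ 0.27 -4.17 -0.5 ] tcp [ 0.5762 -0.0775  0.0224]
s 0.0153 along -4.928660256401658 f [ 1.7  -4.71 -1.55] tcp [ 0.5761 -0.0775  0.0224]
```

Contact felt at about flap +37 mm. I'll press slightly further and hold.

Emit:
servo_tool([
  [[0.0003, 0, 0], [0, 0, 0], 0.95],
  [[0.0003, 0, 0], [0, 0, 0], 0.95],
  [[0.0003, 0, 0], [0, 0, 0], 0.95],
  [[0.0003, 0, 0], [0, 0, 0], 0.95],
  [[0.0003, 0, 0], [0, 0, 0], 0.95],
])

```text
time_s: 21.95
position: [0.5761, -0.0774, 0.0224]
tcp_rot: [0.001, 0.645, 0.764, -0.0]
wrist_force: [0.6, -6.1, -1.0]
finger_gap: 0.0173
grip_force: 35.0
```

```bash
python3 -c "
from h import *
chk();chk();chk()"
```

```text
s 0.0154 along -7.391371237054186 f [ 1.61 -7.22 -1.24] tcp [ 0.5761 -0.0774  0.0224]
s 0.0154 along -6.303941984940526 f [ 1.11 -6.21 -0.61] tcp [ 0.5762 -0.0774  0.0224]
s 0.0154 along -6.765850919939417 f [ 2.01 -6.52 -0.62] tcp [ 0.5762 -0.0774  0.0224]
```

Emit:
servo_tool([
  [[-0.0004, 0, 0], [0, 0, 0], 0.95],
  [[-0.0004, 0, 0], [0, 0, 0], 0.95],
  [[-0.0004, 0, 0], [0, 0, 0], 0.95],
  [[-0.0004, 0, 0], [0, 0, 0], 0.95],
])

```text
time_s: 22.5
position: [0.5761, -0.0775, 0.0223]
tcp_rot: [0.0, 0.645, 0.764, -0.0]
wrist_force: [0.4, -5.3, -0.2]
finger_gap: 0.0175
grip_force: 35.0
```

```bash
python3 -c "
from h import *
chk();chk()"
```

```text
s 0.0153 along -4.696746963137516 f [ 0.94 -4.6  -1.86] tcp [ 0.5761 -0.0775  0.0223]
s 0.0153 along -5.997292453417906 f [ 0.49 -6.   -1.46] tcp [ 0.5761 -0.0775  0.0223]
```

Emit:
servo_tool([
  [[-0.0007, 0, 0], [0, 0, 0], 0.95],
  [[-0.0007, 0, 0], [0, 0, 0], 0.95],
  [[-0.0007, 0, 0], [0, 0, 0], 0.95],
])

```text
time_s: 22.9
position: [0.576, -0.0779, 0.0222]
tcp_rot: [0.0, 0.645, 0.764, -0.0]
wrist_force: [0.7, -3.1, -0.3]
finger_gap: 0.0173
grip_force: 35.0
```

```bash
python3 -c "
from h import *
chk();chk()"
```

```text
s 0.0149 along -3.8924528508515848 f [ 0.6  -3.85 -0.68] tcp [ 0.576  -0.0779  0.0222]
s 0.0149 along -3.7966428322463734 f [ 0.82 -3.71 -1.19] tcp [ 0.576  -0.0779  0.0223]
```

The force eases elastically at about 3–4 N/mm, so this is the rubber buffer. Withdrawing the stick.

Emit:
servo_tool([
  [[-0.002, 0, 0], [0, 0, 0], 0.95],
  [[-0.005, 0, 0], [0, 0, 0], 0.95],
  [[-0.009, 0, 0], [0, 0, 0], 0.95],
  [[-0.014, 0, 0], [0, 0, 0], 0.95],
  [[-0.019, 0, 0], [0, 0, 0], 0.95],
  [[-0.024, 0, 0], [0, 0, 0], 0.95],
  [[-0.029, 0, 0], [0, 0, 0], 0.95],
  [[-0.034, 0, 0], [0, 0, 0], 0.95],
  [[-0.039, 0, 0], [0, 0, 0], 0.95],
  [[-0.044, 0, 0], [0, 0, 0], 0.95],
  [[-0.052, 0, 0], [0, 0, 0], 0.95],
  [[-0.06, 0, 0], [0, 0, 0], 0.95],
])

```text
time_s: 24.2
position: [0.5863, -0.1376, 0.0223]
tcp_rot: [0.0, 0.645, 0.765, -0.0]
wrist_force: [-0.1, -0.2, -0.9]
finger_gap: 0.0175
grip_force: 35.0
```

Emit:
servo_tool([
  [[-0.02, 0, 0], [0, 0, 0], 0.95],
  [[-0.05, 0, 0], [0, 0, 0], 0.95],
  [[-0.08, 0, -0.01], [0, 0, 0], 0.95],
  [[-0.12, 0, -0.03], [0, 0, 0], 0.95],
  [[-0.15, 0, -0.05], [0, 0, 0], 0.95],
  [[-0.15, 0, -0.05], [0, 0, 0], 0.95],
  [[-0.15, 0, -0.05], [0, 0, 0], 0.95],
])

```text
time_s: 24.9
position: [0.611, -0.2862, 0.0722]
tcp_rot: [0.0, 0.645, 0.764, 0.0]
wrist_force: [0.2, 0.2, -0.5]
finger_gap: 0.0171
grip_force: 35.0
```

Run:
```python
from h import *
chk(); get_image("side"); print([(d["at"],d["score"]) for d in recognise("side","flap")])
go([.50,-.36,.05],140); go([.50,-.36,.0042],140)
```

```text
s -0.1963 along 0.10242398313990697 f [ 0.   0.1 -0.8] tcp [ 0.611  -0.2862  0.0722]
[]
shift [-0.056, -0.1222, 0.0216] turn [-0.0008, -0.0015, -0.7024]
shift [-0.0561, -0.1221, 0.0674] turn [-0.0008, -0.0015, -0.7024]
```

Run:
```python
from h import *
go([.5422,-.3999,.0035],144.5)
```

```text
shift [-0.1025, -0.0873, 0.068] turn [-0.0008, -0.0015, -0.7809]
```

Emit:
servo_tool([
  [[-0.04, -0.03, 0], [0, 0, -0.14], 0.95],
  [[-0.075, -0.06, 0], [0, 0, -0.28], 0.95],
  [[-0.102, -0.087, 0], [0, 0, -0.42], 0.95],
  [[-0.102, -0.087, 0], [0, 0, -0.56], 0.95],
  [[-0.102, -0.087, 0.01], [0, 0, -0.7], 0.95],
  [[-0.102, -0.087, 0.03], [0, 0, -0.781], 0.95],
  [[-0.102, -0.087, 0.05], [0, 0, -0.781], 0.95],
  [[-0.102, -0.087, 0.06], [0, 0, -0.781], 0.95],
  [[-0.102, -0.087, 0.064], [0, 0, -0.781], 0.95],
  [[-0.102, -0.087, 0.066], [0, 0, -0.781], 0.95],
  [[-0.102, -0.087, 0.067], [0, 0, -0.781], 0.95],
])

```text
time_s: 26.15
position: [0.5432, -0.4001, 0.0058]
tcp_rot: [0.0, 0.305, 0.952, -0.0]
wrist_force: [-1.4, 0.4, -0.7]
finger_gap: 0.0169
grip_force: 35.0
```

Emit:
servo_tool([
  [[0, 0, 0.0005], [0, 0, 0], 0.95],
  [[0, 0, 0.001], [0, 0, 0], 0.95],
  [[0, 0, 0.001], [0, 0, 0], 0.95],
])

```text
time_s: 26.45
position: [0.543, -0.4002, 0.0047]
tcp_rot: [0.0, 0.305, 0.952, -0.0]
wrist_force: [0.2, -0.6, -0.8]
finger_gap: 0.0175
grip_force: 35.0
```

Emit:
servo_tool([
  [[0, 0, 0.0006], [0, 0, 0], 0.95],
  [[0, 0, 0.0011], [0, 0, 0], 0.95],
  [[0, 0, 0.0013], [0, 0, 0], 0.95],
  [[0, 0, 0.0013], [0, 0, 0], 0.8],
  [[0, 0, 0.0013], [0, 0, 0], 0.6],
  [[0, 0, 0.0013], [0, 0, 0], 0.5],
  [[0, 0, 0.0013], [0, 0, 0], 0.5],
  [[0, 0, 0.0013], [0, 0, 0], 0.5],
  [[0, 0, -0.02], [0, 0, 0], 0.5],
  [[0, 0, -0.06], [0, 0, 0], 0.5],
  [[0, 0, -0.1], [0, 0, 0], 0.5],
])

```text
time_s: 27.55
position: [0.5426, -0.3998, 0.1049]
tcp_rot: [-0.001, 0.305, 0.952, 0.0]
wrist_force: [-0.3, -0.2, -0.2]
finger_gap: 0.0474
grip_force: 0.0
```

Run:
```python
from h import *
s=read_state(); m=camera_model("wrist"); im=get_image("wrist"); print(s["finger_gap"],s["position"])
print([(d["at"],d["score"]) for d in recognise("wrist","stick_mid")])
go([.578,-.0927,.103],99.8)
```

```text
0.04742566925443582 [ 0.54257961 -0.39984326  0.10490324]
[([0.4976, -0.3626, 0.01], 0.8)]
shift [0.1524, 0.2707, 0.0053] turn [0.0023, 0.0083, 0.7797]
```

The stick is on the table. I'll go back above the tray, at the same pose as the w4 picture, to compare the flap numerically.

Emit:
servo_tool([
  [[0.152, 0.271, -0.02], [0, 0, 0.78], 0.5],
  [[0.152, 0.271, -0.02], [0, 0, 0.78], 0.5],
  [[0.152, 0.271, -0.02], [0, 0, 0.78], 0.5],
  [[0.152, 0.271, -0.02], [0, 0, 0.78], 0.5],
  [[0.152, 0.271, -0.02], [0, 0, 0.78], 0.5],
  [[0.152, 0.271, -0.02], [0, 0, 0.78], 0.5],
  [[0.152, 0.271, -0.02], [0, 0, 0.78], 0.5],
  [[0.152, 0.271, 0.005], [0, 0, 0.78], 0.5],
  [[0.152, 0.271, 0.005], [0, 0, 0.78], 0.5],
  [[0.152, 0.271, 0.005], [0, 0, 0.78], 0.5],
])

```text
time_s: 28.65
position: [0.5765, -0.0918, 0.099]
tcp_rot: [-0.0, 0.644, 0.765, -0.0]
wrist_force: [-0.8, -1.3, 0.8]
finger_gap: 0.0477
grip_force: 0.0
```

Run:
```python
from h import *
s=read_state(); print(s["position"],s["tcp_rot"]); im=get_image("wrist")[...,::-1]; cv2.imwrite("pics/w10.png",im); o=cv2.imread("pics/w4.png")
print([(d["at"],d["score"]) for d in recognise("wrist","flap")])
for n,i in (("before",o),("after",im)):
    for c in (325,340): print(n,c,[(r,i[r,c,::-1].tolist()) for r in range(84,116,2)])
    h=cv2.cvtColor(np.ascontiguousarray(i),cv2.COLOR_BGR2HSV); k=cv2.inRange(h,(5,120,60),(20,255,255)); k[:80]=0;k[125:]=0;k[:,:270]=0;k[:,380:]=0; ys,xs=np.where(k); print("amber",len(ys),xs.min() if len(xs) else 0,xs.max() if len(xs) else 0,ys.min() if len(ys) else 0,ys.max() if len(ys) else 0)
    b=cv2.inRange(h,(100,90,60),(130,255,255)); print("blue",b[:330,270:380].sum()//255)
```

```text
[ 0.5765314  -0.09177442  0.09904113] [-4.99454054e-04  6.44327549e-01  7.64749407e-01 -3.23274321e-04]
[([0.5583, 0.0059, 0.0487], 0.77)]
before 325 [(84, [119, 122, 117]), (86, [202, 207, 199]), (88, [111, 113, 114]), (90, [105, 105, 104]), (92, [102, 103, 109]), (94, [169, 168, 176]), (96, [197, 196, 204]), (98, [225, 227, 231]), (100, [158, 152, 159]), (102, [142, 104, 77]), (104, [209, 209, 207]), (106, [211, 211, 211]), (108, [211, 211, 210]), (110, [209, 208, 208]), (112, [211, 211, 210]), (114, [210, 211, 209])]
before 340 [(84, [100, 105, 98]), (86, [164, 171, 164]), (88, [123, 124, 121]), (90, [106, 107, 105]), (92, [104, 105, 107]), (94, [161, 161, 168]), (96, [215, 217, 225]), (98, [227, 228, 234]), (100, [156, 152, 156]), (102, [144, 108, 84]), (104, [217, 216, 213]), (106, [207, 208, 209]), (108, [212, 211, 210]), (110, [208, 206, 206]), (112, [208, 206, 205]), (114, [210, 210, 211])]
amber 21 294 355 100 102
blue 2626
after 325 [(84, [94, 97, 92]), (86, [108, 110, 105]), (88, [119, 125, 115]), (90, [106, 113, 106]), (92, [133, 133, 136]), (94, [198, 199, 206]), (96, [230, 229, 234]), (98, [204, 206, 214]), (100, [124, 96, 79]), (102, [202, 193, 186]), (104, [213, 215, 214]), (106, [208, 209, 209]), (108, [214, 214, 211]), (110, [211, 211, 211]), (112, [208, 208, 210]), (114, [212, 213, 211])]
after 340 [(84, [92, 92, 90]), (86, [110, 113, 107]), (88, [119, 127, 118]), (90, [111, 110, 109]), (92, [131, 128, 135]), (94, [196, 197, 205]), (96, [225, 226, 231]), (98, [205, 208, 215]), (100, [120, 92, 78]), (102, [183, 166, 146]), (104, [212, 211, 210]), (106, [205, 207, 206]), (108, [208, 209, 209]), (110, [210, 209, 210]), (112, [212, 210, 209]), (114, [208, 208, 209])]
amber 66 293 356 94 101
blue 0
```

The flap shows the same shut profile as before the push (white roller, then the amber edge at rows 94–101). The tray is empty and the stick is on the table.

```bash
python3 -c "
from bench import *
print(sign_off())"
```

```text
the job is handed in; nothing more can be done
None
```

The job is handed in at about 29 s: the blue mould was pushed in until it met the back stop and bedded at about 5–6.5 N (brief peak reading about 7.4 N), the flap shut behind it, the stick is back on the table, and the arm never touched the empty mould or the vials; the lamp switch itself is hidden, so I could not see it pressed.

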